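Refit the radio's knob and hold it pressed in

ROBOT

A 6-joint arm with a two-finger parallel gripper is mounted at the origin on the work surface. World frame = base frame: x ahead of the robot, y to its left, z up, the work surface at z = 0. Lengths are in mm, angles in rad, forces in N, time in s.
With the tool pointing down it reaches from about 325 to 775 mm from the base axis. Payload 5.5 kg.
Tool frame: the origin (TCP) lies at the very end of the fingers, on their centre line; the grasp point (between the pads) lies 19 mm behind it; z points along the fingers, y is the direction in which the jaws open and shut (so a half turn about z gives the same grasp; the last joint's range is limited). The gripper opens to 88 mm and grips with 3 to 60 N. Pads are 20 mm wide; open, the fingers measure 115 mm over their backs; the gripper's body (75 mm by 178 mm) begins 61 mm behind the grasp point.
Start: joints at [-1.3, 0.091, 1.231, -0, 1.82, -0.057], TCP at [193.176, -568.066, 222.631] pointing down, gripper open.
Joint ranges: [-2.87, 2.87], [-0.86, 2.18], [0.17, 2.46], [-1.51, 4.65], [0.06, 2.69], [-2.65, 2.65]. Speed limits (rad/s): [2.57, 2.57, 3.01, 3.14, 3.14, 3.14].

INTERFACE

Orientations are given as a 3x3 rotation matrix whose columns are the frame's x, y, z axes.
In Python, from cell import robot gives the robot as it stands.
- The arm moves only by the shell command python3 -m pendant 'ROWS' [FORCE]. ROWS is JSON, a list of rows, each a list of 3 entries, a list of its own where there are three numbers: the shift along the world's x, y, z in mm, then the turn, a rotation vector about the world's x, y, z in rad, then the closure, from 0 (fully open) to 1 (shut). In form: [[[dx, dy, dz], [wx, wy, wz], gripper], ...]. A call has exactly 10 rows; each row shifts and turns the commanded pose from where the row before left it; what a row does not reach is not made up. A row lasts 1/12 s, in which the tool goes at most 41.7 mm and 7.16 degrees, less where a joint would pass 70% of its speed; a pose out of reach is approached as far as the arm can. A call is refused whole if a number of a shift passes 41.7 or a number of a turn 0.125, either way. A call with a gripper value outside its range is refused whole. The fingers move at their own pace and stop on an object; FORCE is the grip in N (left out, the last holds). Time passes only in rows, so rows that do not move let the fingers close, or fill a call up. It gives the time, the measured TCP pose, the force and the opening at its end, in the units of the state.
- robot.get_state(): the state, without advancing time (a new reading comes with each control period).
- robot.camera(name): name is "side" or "top" or "wrist"; returns a dict with "frame" (384x512x3 uint8, red, green, blue), "z_map" (384x512 float32, mm along the optical axis (not along the pixel's ray), 0 where there is no reading), "K" (3x3 intrinsics, pixels), "R" (3x3) and "t" (3): a world point X has camera coordinates R X + t. Camera axes: x right, y down, z forward; pixel columns grow to the right and rows downward; lengths in mm; the calibration is good to about 2 mm. A picture is of the moment at which its call begins.
- robot.finish_job(): hands the job in, once; it reports no verdict.
Trained networks look in the newest picture that a camera, given by its name, has taken for a name from the list of things; names that differ only in an ending like _2 or _b are one class to them, and where a whole thing is asked for, a point or a joint stands for the part that bears it (a point fixed in the world has none). Each returns a list of dicts, best first, with "confidence" (0 to 1); they miss things now and then, are a little off and sometimes report something else, mostly with a low value. They report only what shows in the picture. A call takes as long as a camera call. They do not tell look-alikes from the thing itself.
- robot.trace(camera, target): "region" (384x512 bool, what is visible of it) and "extent" ([centre column, centre row, width, height] in pixels, round what is visible of it).
- robot.tip_of(camera, target): "point" ([column, row] in pixels: a listed point, or the origin of a listed thing).
The state is a dict: "clock": time; "joint_pos": joint angles; "joint_vel": joint speeds; "effort": joint torques, N m; "tcp_pos": TCP position; "orientation": TCP orientation; "wrist_force": force on the tool from outside, world axes, zero at the start; "wrist_torque": the same for the moment, N m; "width": finger opening in mm.
Only numpy, scipy, OpenCV 4.12 (cv2) and the standard library are available. Lean on these libraries where they do the work, as an engineer would, in place of code of your own. Each camera call takes 0.05 s, during which the arm holds its last target.

TASK

The radio's push-and-turn knob has come off. Swing the lamp arm at least 60 degrees round to the far side, well clear of the radio, then turn the knob so that its D-shaped bore matches the D-shaped spindle, push it fully home on the spindle and press it down to the stop against the spindle's spring. Finish while still holding the knob pressed right in (do not let go), and leave the jar, bowl, torch and puzzle ring where they stand.

Things in the scene. Friction and masses are not known exactly. Their poses are not given: they have to be found in the camera images.
- knob_grip (a point): Loose black round knob, 44 mm diameter, 36 mm tall, 60 g, standing bore down. Point on its axis 24 mm above its underside, a good height to grip. z up. Bore in the underside 20 mm deep, D-shaped: 20 mm round, flat 3 mm from the axis on the knob's +x side. A white line on the top runs from the middle to +x, marking the flat's side.
- spindle_top (a point): Top centre of the radio's white D-shaped spindle: 18 mm round, flat 2 mm from the axis on its +x side, top 2 mm chamfered. z up. Top is 35 mm above the radio's panel; black collar 34 mm wide, 6 mm high at its foot. Knob fits only with its +x along spindle +x (about 0.1 rad); home, knob_grip is 4 mm above spindle_top. Turns only stiffly (0.15 N m).
- spindle (a joint): How far the spindle is pressed down, m: 0 is out, 0.006 is the stop. A spring pushes it out: 3.6 N to start it moving, 10.8 N at the stop; no latch. With the knob home and pressed to the stop, the knob's underside is still 9 mm above the radio's top panel.
- radio: Table radio, fixed, wooden case 120 (x) by 200 (y) by 70 mm high; origin at the centre of its underside, front face with grey grille to its -x. The spindle's axis is 35 mm to its -y from the middle of the grey top panel.
- lamp_arm (a joint): Angle of the lamp arm about its upright post, rad; 0 is straight over the radio, along the lamp's own -y. Grows anticlockwise seen from above, the arm's end going to the far side (+x) of the radio; stop at 2.2. Stays where it is left; about 1.2 N at the stem moves it.
- lamp_stem (a point): Upright round wooden stem on the lamp arm, to move it by: 14 mm diameter, 49 mm clear above the arm's 12 mm square bar. Point on its axis, 26 mm above the bar's top, 23 mm below the stem's top, 130 mm from the pivot. x axis is square to the arm, the way it moves as the angle grows. Green shade, 68 mm diameter, 190 mm from the pivot at bar height.
- lamp_pivot (a point): Point on the upright axis about which the lamp arm turns, at the height of the middle of the arm's bar (190 mm above the sideboard). The post below it is fixed.
- jar: Glass marble jar with steel lid, 69 mm diameter, 85 mm high; origin under its centre. Leave alone.
- bowl: Small blue ceramic bowl, 96 mm diameter, 42 mm high; origin under its centre. Leave alone.
- torch: Black aluminium torch standing on its head, 38 mm diameter, 118 mm high; origin under its centre. Leave alone.
- puzzle_ring: Steel puzzle ring lying flat, 48 mm outside, 34 mm inside, 12 mm high; origin under its centre. Leave alone.
- pegboard: Wooden peg board, fixed, 90 by 200 by 22 mm, with four yellow and green pegs up to 67 mm above the sideboard; origin under its centre. Leave alone.
There are look-alikes about, which are no part of the job. There is more than one size of the radio; the job needs the smaller.

How it is judged:
By the outcome, as a careful person would: the job done as asked, in the order asked, and still so for the second after the job is handed in, while the arm keeps its last pose, push and grip.
It also fails if it takes over 64 s, if anything falls off the work surface, if the arm or the gripper's body presses on something with over 40 N, if the wrist force passes 120 N, or if a joint passes its speed limit or range.

## Working session

There is one attempt and no reset: what is moved stays moved. The work goes in short steps, Python scripts to look and compute and a shell command to move; the robot and the scene stay as the last step left them, time stands still between calls to the robot, and variables do not carry over. Pictures are saved under pics/ and viewed, and the job is handed in when it is done.

```bash
ls -la; mkdir -p pics; python3 - <<'E'
from cell import robot
import cv2
s=robot.get_state(); print(s)
for n in ["side","top","wrist"]:
    c=robot.camera(n)
    cv2.imwrite(f"pics/{n}0.png",c["frame"][:,:,::-1])
    print(n,c["K"].tolist(),c["R"].tolist(),c["t"].tolist())
E
```

```text
total 12
drwxr-xr-x  3 agent agent 4096 Dec  7 15:27 .
drwxr-xr-x 23 root  root  4096 Dec  7 15:26 ..
drwxr-xr-x  2 agent agent 4096 Dec  7 15:27 pics
{'clock': 0.0, 'joint_pos': array([-1.29972352e+00,  9.18639228e-02,  1.23184502e+00, -1.04790113e-05,
        1.81978317e+00, -5.66829906e-02]), 'joint_vel': array([-7.81732667e-04, -1.48299951e-03,  1.04838612e-03, -3.87200530e-05,
       -9.29798062e-04, -6.48200625e-04]), 'effort': array([-3.54112435e-04, -4.46450758e+01, -4.06452298e+01,  6.98372629e-02,
        2.92103353e-02, -1.29725968e-04]), 'tcp_pos': array([ 193.08065751, -567.78736767,  221.52691455]), 'orientation': array([[ 9.46768033e-01,  3.21916173e-01, -5.18394066e-04],
       [ 3.21916575e-01, -9.46766275e-01,  1.82737931e-03],
       [ 9.74649347e-05, -1.89698396e-03, -9.99998196e-01]]), 'wrist_force': array([0.32920915, 0.00496233, 0.27884222]), 'wrist_torque': array([-0.02420888,  0.0402244 ,  0.00083626]), 'width': 87.60647329300855}
side [[420.42617988033686, 0.0, 260.6946728570468], [0.0, 420.42617988033686, 191.11493243103652], [0.0, 0.0, 1.0]] [[0.9760454251
[... 283 characters left out ...]
023], [0.0, 493.59459704872074, 196.04947533847763], [0.0, 0.0, 1.0]] [[-0.0030756786977660312, -0.9999657403229151, 0.007684945087153815], [-0.9930099578479402, 0.002147344552515224, -0.11801106950707828], [0.11799052426097523, -0.007994191129641856, -0.9929825421893393]] [7.980762412377423, 499.179845062957, 1738.7487632957366]
wrist [[325.7223124964508, 0.0, 254.3188073844589], [0.0, 325.7223124964508, 193.539723861414], [0.0, 0.0, 1.0]] [[0.322022265263953, -0.9467319418637872, 0.0005393784352586429], [-0.9042780628338184, -0.3074131689285598, 0.2962740769065353], [-0.2803263201195903, -0.09589459747099903, -0.9551028114418291]] [-600.2143106794249, -35.66823200642647, 389.8778027140326]
```

View pics/side0.png

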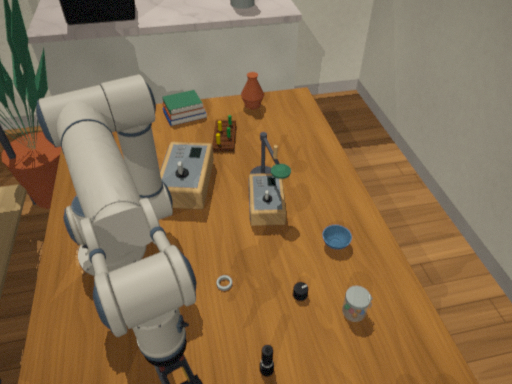

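View pics/top0.png

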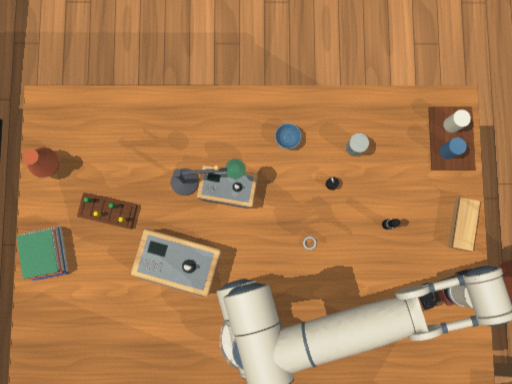

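View pics/wrist0.png

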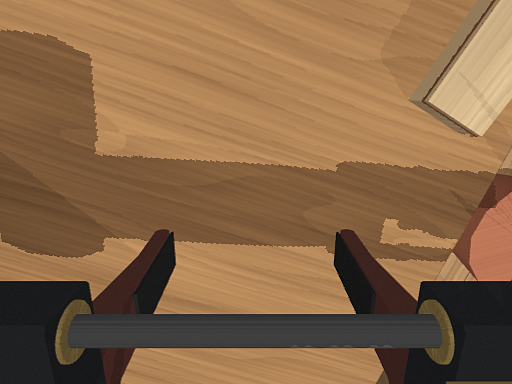

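The side view shows the small radio at (268,200) under the lamp's green shade (281,171), and the large radio at (187,175). The knob is at (301,291). In the top view the small radio is at (227,188), the large one at (176,262), the knob at (332,183), and the lamp post at (185,180). The wrist view shows only table and a block.

```bash
cat > h.py <<'E'
from cell import robot
import numpy as np, cv2
def deproj(c,u,v,z=None,worldz=None):
    K,R,t=c["K"],np.array(c["R"]),np.array(c["t"])
    ray=np.linalg.inv(K)@np.array([u,v,1.0])
    if worldz is not None:
        # R X + t = s ray
        o=-R.T@t; d=R.T@ray
        s=(worldz-o[2])/d[2]; return o+s*d
    if z is None:
        z=c["z_map"][int(round(v)),int(round(u))]
    return R.T@(ray*z-t)
def proj(c,X):
    p=np.array(c["R"])@np.array(X)+np.array(c["t"]); q=c["K"]@p; return q[:2]/q[2]
def cloud(c,mask):
    v,u=np.nonzero(mask&(c["z_map"]>0)); z=c["z_map"][v,u]
    K=c["K"]; P=np.stack([(u-K[0,2])/K[0,0]*z,(v-K[1,2])/K[1,1]*z,z],1)
    return (P-np.array(c["t"]))@np.array(c["R"]),u,v
def save(c,name,x0=0,y0=0,x1=512,y1=384,s=1):
    im=c["frame"][y0:y1,x0:x1,::-1]
    cv2.imwrite("pics/"+name,cv2.resize(im,None,fx=s,fy=s,interpolation=cv2.INTER_CUBIC))
E
python3 - <<'E'
from h import *
np.set_printoptions(precision=1,suppress=True)
for n in ["top","side"]:
    c=robot.camera(n)
    if n=="top": save(c,"topz.png",130,110,380,290,3)
    else: save(c,"sidez.png",150,100,400,350,2.4)
    for t in ["knob_grip","spindle_top","lamp_stem","lamp_pivot","radio","jar","bowl","torch","puzzle_ring","pegboard"]:
        for d in robot.tip_of(n,t):
            u,v=d["point"]; print(n,t,round(d["confidence"],2),np.array([u,v]),deproj(c,u,v))
    for t in ["radio","knob_grip","lamp_arm"]:
        for d in robot.trace(n,t):
            P,u,v=cloud(c,d["region"]); print("T",n,t,round(d["confidence"],2),np.array(d["extent"]),np.median(P,0),P[:,2].max())
E
```

```text
top knob_grip 0.51 [332.2 179.1] [ 558.7 -289.8   38.3]
top spindle_top 0.49 [185.4 269.6] [241.3 224.3 100.4]
top spindle_top 0.46 [239.1 188.9] [517.9  43.2  83.4]
top lamp_stem 0.91 [218.  166.3] [613.3 121.8  -2.6]
top lamp_pivot 0.94 [176.1 174.5] [550.5 246.7 196.7]
top radio 0.71 [179.1 262.1] [266.4 246.2  97.9]
top radio 0.57 [227.  191.2] [511.3  85.6  73. ]
top jar 0.78 [352.5 145.5] [ 669.6 -354.5   90.9]
top bowl 0.7 [286.2 139.2] [ 712.8 -129.4    5.1]
top torch 0.43 [386.6 223.9] [ 396.3 -473.6   58.7]
top puzzle_ring 0.55 [307.7 242.4] [ 334.  -203.    -0.5]
top puzzle_ring 0.42 [238.3 186.9] [522.2  45.7 103.5]
top pegboard 0.78 [109.8 208.7] [455.6 506.7  22.2]
T top radio 0.73 [226.8 188.1  60.2  39.1] [519.6  82.4  69.4] 202.4323920705025
T top radio 0.64 [177.1 263.4  86.   67.4] [263.3 258.   96.3] 150.00249026244035
T top knob_grip 0.72 [331.9 182.4   9.9  15.1] [ 545.  -289.2   32.7] 48.50399222066271
T top lamp_arm 0.73 [207.6 170.   67.7  18.4] [562.   71.6 196.5] 246.62238896467383
side knob_grip 0.52 [302.5 290.6] [ 550.5 -302.7   35.8]
side spindle_top 0.
[... 432 characters left out ...]
 247.5] [ 697.  -175.    38.6]
side torch 0.61 [267. 370.] [ 397.3 -503.1   30.7]
side puzzle_ring 0.46 [224.5 283.6] [ 334.1 -206.    -1.8]
side pegboard 0.82 [223.1 134.8] [443.6 513.8  18.4]
T side radio 0.96 [186.4 176.   48.1  68.4] [271.4 213.8  95.8] 146.0329438404232
T side radio 0.57 [264.4 201.4  43.7  51.1] [522.7  44.2  68.5] 106.41316050402366
T side radio 0.4 [224.6 134.8  25.1  38.9] [447.1 494.2  21.3] 73.60906016284282
T side radio 0.22 [359.1 304.6  29.1  35.4] [ 674.7 -392.2   77.9] 88.11491897400353
T side knob_grip 0.53 [301.6 293.3  16.1  22.2] [ 544.  -300.9   33. ] 40.502747610020585
T side lamp_arm 0.86 [274.8 156.4  29.8  46. ] [561.1  61.3 196.9] 243.56440454142438
```

View pics/topz.png

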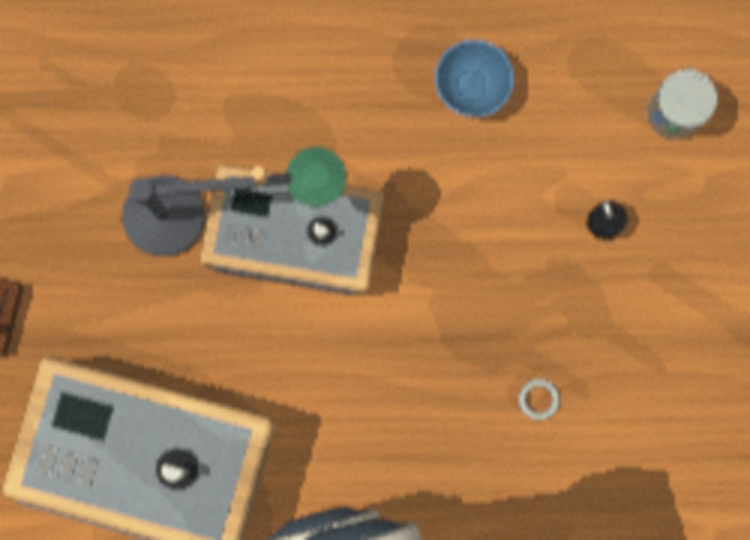

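View pics/sidez.png

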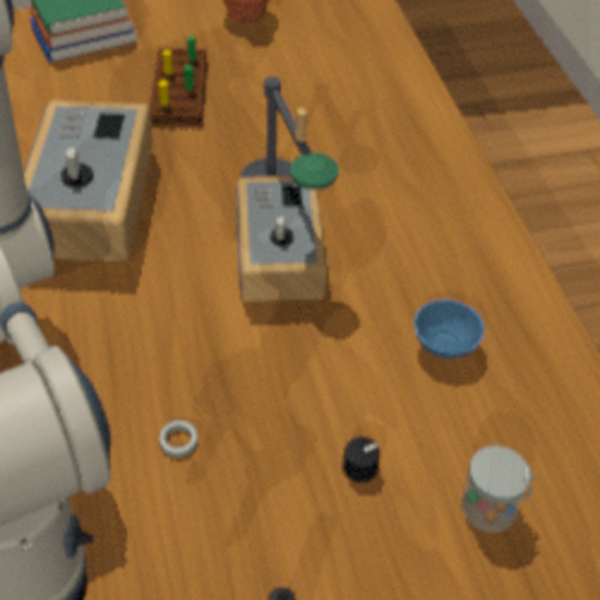

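Candidates, with top-view pixels:
- **Radio:** small at (227,188), panel z≈70, spindle top z≈104. The large one at (176,262) has panel z≈97. I choose the small one.
- **Knob:** the only black knob with a white line is at (332,183). The torch at (390,223) is tall and black, so it is not the knob.
- **Lamp stem:** about (217,167).

Next I measure the lamp.

```bash
python3 - <<'E'
from h import *
np.set_printoptions(precision=1,suppress=True)
cs={}
for n in ["top","side"]:
    c=robot.camera(n); cs[n]=c
    tr=robot.trace(n,"lamp_arm")[0]
    m=cv2.dilate(tr["region"].astype(np.uint8),np.ones((5,5)))>0
    P,u,v=cloud(c,m)
    k=(P[:,2]>205)&(P[:,2]<260); print(n,"stem pts",k.sum()); print(np.c_[P[k],u[k],v[k]])
    f=c["frame"][v,u].astype(int); g=(f[:,1]>f[:,0]+25)&(P[:,2]>150)
    print("shade",g.sum(),np.median(P[g],0),P[g].min(0),P[g].max(0), (P[g].min(0)+P[g].max(0))/2)
    b=(P[:,2]>188)&(P[:,2]<204)&~g
    print("bar",P[b].mean(0)); 
    vx,vy,x0,y0=cv2.fitLine(P[b][:,:2].astype(np.float32),cv2.DIST_HUBER,0,.01,.01).ravel(); print(vx,vy,x0,y0)
    # pivot
    d=robot.tip_of(n,"lamp_pivot")[0]["point"]; print("pivot@190",d,deproj(c,*d,worldz=190))
    d=robot.tip_of(n,"lamp_stem")[0]["point"]; print("stem@222",d,deproj(c,*d,worldz=222))
    cam=-c["R"].T@c["t"]; print("cam",cam)
E
```

```text
top stem pts 44
[[581.9  57.9 212.6 234.  164. ]
 [579.8  48.4 205.9 237.  165. ]
 [569.5 117.3 245.2 215.  166. ]
 [570.8 114.5 238.5 216.  166. ]
 [569.3 110.8 246.7 217.  166. ]
 [567.9 121.  236.2 214.  167. ]
 [565.3 116.9 251.2 215.  167. ]
 [567.4 114.5 239.  216.  167. ]
 [565.4 110.6 250.5 217.  167. ]
 [573.2  45.1 206.3 238.  167. ]
 [564.5 120.9 237.3 214.  168. ]
 [563.1 117.2 245.3 215.  168. ]
 [564.2 114.4 239.2 216.  168. ]
 [563.2 110.9 244.8 217.  168. ]
 [564.8 108.3 235.8 218.  168. ]
 [570.1  61.3 205.3 233.  168. ]
 [561.6 121.  235.6 214.  169. ]
 [560.5 117.4 241.8 215.  169. ]
 [560.4 114.2 242.5 216.  169. ]
 [560.3 111.  243.1 217.  169. ]
 [564.1 109.1 221.3 218.  169. ]
 [566.8  61.3 205.3 233.  169. ]
 [566.4  35.4 207.2 241.  169. ]
 [563.8 246.  205.6 176.  170. ]
 [559.1 118.1 231.3 215.  170. ]
 [560.1 115.2 225.9 216.  170. ]
 [559.4 111.8 229.7 217.  170. ]
 [561.3 109.2 218.6 218.  170. ]
 [563.4  54.8 206.1 235.  170. ]
 [560.1 119.6 206.4 215.  171. ]
 [559.  116.  213.2 216.  171. ]
 [559.1 112.8 212.4 217.  171. ]
 [559.7 109.8 208.7 218.  17
[... 1846 characters left out ...]
567.9 110.  219.4 276.  153. ]
 [558.7 113.4 214.  273.  154. ]
 [560.7 108.3 217.7 274.  154. ]
 [564.5 109.6 216.  275.  154. ]
 [568.2 110.4 214.8 276.  154. ]
 [558.  110.3 212.3 273.  155. ]
 [561.7 111.2 210.9 274.  155. ]
 [563.2 104.5 216.1 275.  155. ]
 [567.4 107.  213.4 276.  155. ]
 [558.9 113.4 205.4 273.  156. ]
 [561.4 109.9 207.8 274.  156. ]
 [564.  106.7 209.9 275.  156. ]
 [568.5 110.7 205.9 276.  156. ]]
shade 216 [566.4  46.  196.6] [537.1  20.9 186.7] [600.4  83.9 204.7] [568.7  52.4 195.7]
bar [560.3 169.5 195.3]
0.102011375 -0.9947832 558.83606 170.67543
pivot@190 [259.2, 134.2] [544.4 260.8 190. ]
stem@222 [276.7, 149.4] [573.9 124.7 222. ]
cam [ 277.3 -932.4 1098.9]
```

```bash
python3 - <<'E'
from h import *
np.set_printoptions(precision=3,suppress=True)
c=robot.camera("wrist"); s=robot.get_state()
cam=-c["R"].T@c["t"]
Rt=s["orientation"]; print("cam in tool",Rt.T@(cam-s["tcp_pos"]),"axes in tool\n",Rt.T@c["R"].T)
E
```

```text
cam in tool [  81.481   -0.022 -161.651] axes in tool
 [[ 0.    -0.955 -0.296]
 [ 1.    -0.001  0.002]
 [-0.002 -0.296  0.955]]
```

Stem at (565,115), bar top at 196, pivot near (554,245), and the arm currently at about 0.08 rad from world −y. I'll move over the stem with the jaw axis along the tangent and cage it.

```bash
python3 -m pendant '[[[17,31,12],[0,0,0.06],0.5],[[17,31,12],[0,0,0.06],0.5],[[17,31,12],[0,0,0.06],0.5],[[17,31,12],[0,0,0.06],0.5],[[17,31,12],[0,0,0.06],0.5],[[17,31,12],[0,0,0.06],0.5],[[17,31,12],[0,0,0.06],0.5],[[17,31,12],[0,0,0.06],0.5],[[17,31,0],[0,0,0.06],0.5],[[17,31,0],[0,0,0.06],0.5]]' && python3 -m pendant '[[[17,31,0],[0,0,0.06],0.5],[[17,31,0],[0,0,0.06],0.5],[[17,31,0],[0,0,0.06],0.5],[[17,31,0],[0,0,0.06],0.5],[[17,31,0],[0,0,0.06],0.5],[[17,31,0],[0,0,0.06],0.5],[[17,31,0],[0,0,0.06],0.5],[[17,31,0],[0,0,0.06],0.5],[[17,31,0],[0,0,0.06],0.5],[[17,31,0],[0,0,0.06],0.5]]'
```

```text
clock: 2.83
tcp_pos: [363.8, -256.6, 320.0]
orientation: [[0.597, 0.802, 0.002], [0.802, -0.597, -0.002], [-0.0, 0.003, -1.0]]
wrist_force: [1.8, 0.3, -0.4]
width: 43.5
clock: 3.67
tcp_pos: [533.7, 53.8, 318.8]
orientation: [[0.04, 0.999, 0.0], [0.999, -0.04, -0.0], [-0.0, 0.0, -1.0]]
wrist_force: [0.4, -0.9, 0.7]
width: 43.6
```

```bash
python3 -m pendant '[[[16,30,0],[0,0,0.06],0.5],[[15,31,0],[0,0,0.06],0.5],[[0,0,-15],[0,0,0],0.5],[[0,0,-15],[0,0,0],0.5],[[0,0,-15],[0,0,0],0.5],[[0,0,0],[0,0,0],0.5],[[0,0,0],[0,0,0],0.5],[[0,0,0],[0,0,0],0.5],[[0,0,0],[0,0,0],0.5],[[0,0,0],[0,0,0],0.5]]'
python3 - <<'E'
from h import *
c=robot.camera("wrist"); save(c,"w1.png",s=1.5)
print(robot.get_state()["tcp_pos"],[d for d in robot.tip_of("wrist","lamp_stem")])
c=robot.camera("side"); save(c,"s1.png",200,80,360,240,3.5)
E
```

```text
clock: 4.5
tcp_pos: [564.5, 112.8, 275.1]
orientation: [[-0.077, 0.997, 0.002], [0.997, 0.077, 0.0], [0.0, 0.002, -1.0]]
wrist_force: [-0.3, 0.2, -0.2]
width: 44.2
[564.41218211 112.78687007 274.86989284] [{'point': [258.7, 211.9], 'confidence': 0.58}]
```

View pics/w1.png

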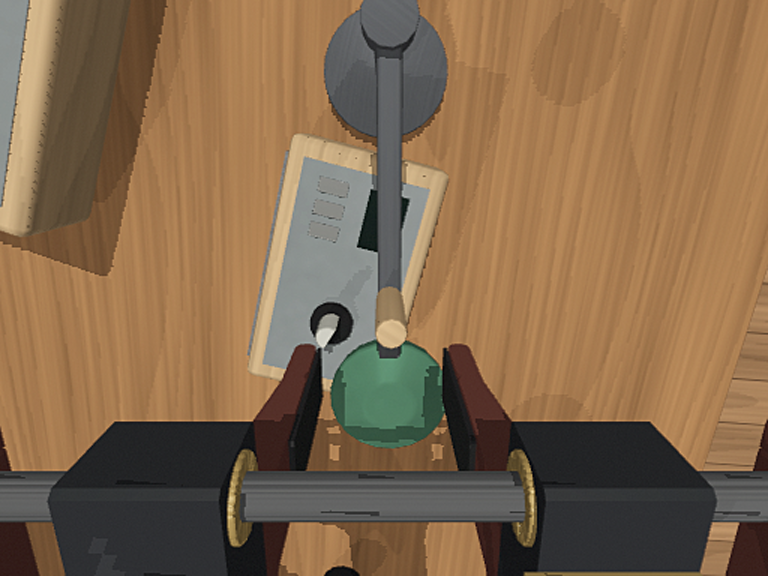

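View pics/s1.png

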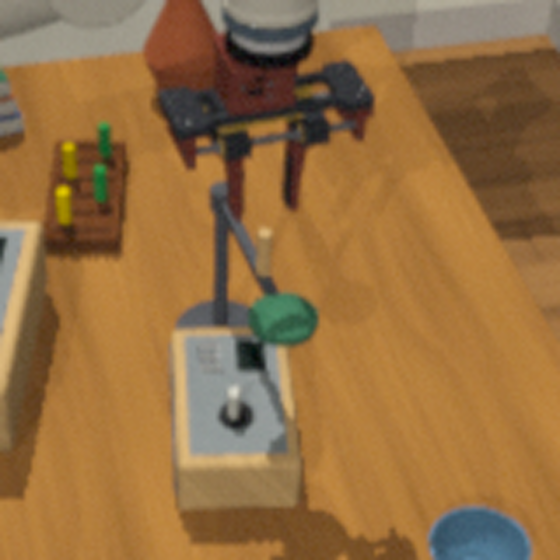

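The wrist view shows the stem top at (261,222), centred between the jaws, with the spindle at (217,221). I check the stem's position from that pixel.

```bash
python3 - <<'E'
from h import *
np.set_printoptions(precision=1,suppress=True)
c=robot.camera("wrist")
print(deproj(c,260.7,222,worldz=245), proj(c,[565,115,245]))
P,u,v=cloud(c,np.ones((384,512),bool))
k=(P[:,2]>238)&(P[:,2]<250)&(abs(P[:,0]-565)<20)&(abs(P[:,1]-115)<20); print(P[k].mean(0),k.sum())
E
```

```text
[568.1 116.2 245. ] [255.7 223.4]
[568.1 116.6 243.9] 394
```

```bash
python3 - <<'E'
import numpy as np
P=np.array([556.5,245.5]);a=0.085+0.1*np.arange(17)
X=P+130*np.c_[np.sin(a),-np.cos(a)];print(np.round(np.diff(X,axis=0),1).tolist(),X[-1])
E
python3 -m pendant '[[[3,3,-10],[0,0,0],0.5],[[0,0,-10],[0,0,0],0.5],[[0,0,-10],[0,0,0],0.5],[[0,0,-10],[0,0,0],0.5],[[0,0,-10],[0,0,0],0.5],[[0,0,-10],[0,0,0],0.5],[[0,0,0],[0,0,0],0.6],[[0,0,0],[0,0,0],0.6],[[0,0,0],[0,0,0],0.6],[[0,0,0],[0,0,0],0.6]]'
```

```text
[[12.9, 1.7], [12.6, 3.0], [12.3, 4.3], [11.8, 5.5], [11.2, 6.6], [10.5, 7.7], [9.6, 8.7], [8.7, 9.6], [7.7, 10.5], [6.6, 11.2], [5.5, 11.8], [4.3, 12.3], [3.0, 12.6], [1.8, 12.9], [0.5, 13.0], [-0.8, 13.0]] [685.65315988 260.31422608]
clock: 5.53
tcp_pos: [567.5, 116.0, 214.6]
orientation: [[-0.077, 0.997, 0.002], [0.997, 0.077, 0.0], [0.0, 0.002, -1.0]]
wrist_force: [0.4, 0.4, 0.5]
width: 35.2
```

```bash
python3 -m pendant '[[[13,2,0],[0,0,0.1],0.6],[[12.5,3,0],[0,0,0.1],0.6],[[12,4,0],[0,0,0.1],0.6],[[12,5.5,0],[0,0,0.1],0.6],[[11,6.5,0],[0,0,0.1],0.6],[[10.5,8,0],[0,0,0.1],0.6],[[9.5,8.5,0],[0,0,0.1],0.6],[[9,9.5,0],[0,0,0.1],0.6],[[7.5,10.5,0],[0,0,0.1],0.6],[[6.5,11,0],[0,0,0.1],0.6]]' && python3 -m pendant '[[[5.5,12,0],[0,0,0.1],0.6],[[4,12.5,0],[0,0,0.1],0.6],[[3,12.5,0],[0,0,0.1],0.6],[[2,13,0],[0,0,0.1],0.6],[[0.5,13,0],[0,0,0.1],0.6],[[-0.5,13,0],[0,0,0.1],0.6],[[0,0,0],[0,0,0],0.6],[[0,0,0],[0,0,0],0.6],[[0,0,0],[0,0,0],0.6],[[0,0,0],[0,0,0],0.5]]'
python3 - <<'E'
from h import *
c=robot.camera("wrist"); save(c,"w2.png",s=1.5)
E
```

```text
clock: 6.37
tcp_pos: [671.6, 184.1, 214.5]
orientation: [[-0.882, 0.471, 0.002], [0.471, 0.882, -0.001], [-0.002, 0.0, -1.0]]
wrist_force: [-0.4, -1.7, 1.1]
width: 35.2
clock: 7.2
tcp_pos: [685.4, 259.7, 214.0]
orientation: [[-0.995, -0.103, 0.0], [-0.103, 0.995, -0.0], [-0.0, -0.0, -1.0]]
wrist_force: [-0.2, -0.1, -0.3]
width: 39.3
```

View pics/w2.png

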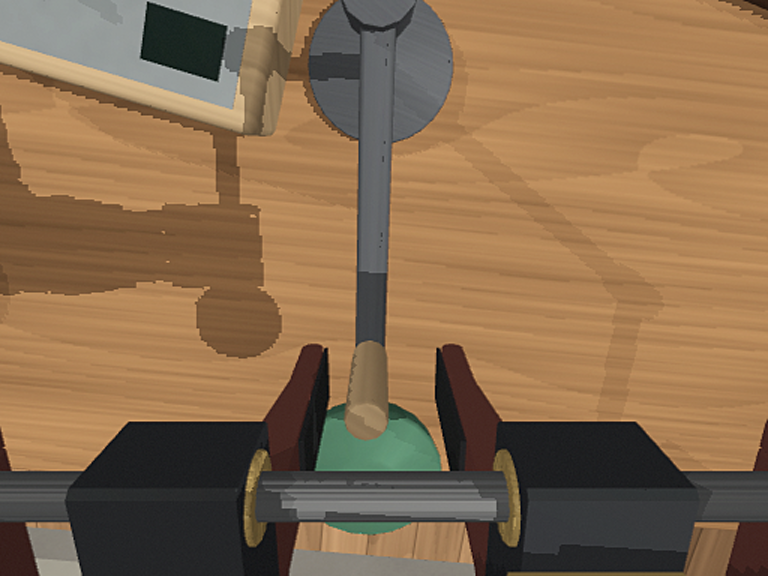

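The arm followed: it now points along world +x, with the stem at (245,280) between the jaws. I'll back out upward and go to look at the spindle.

```bash
python3 -m pendant '[[[0,0,10],[0,0,0],0.4],[[0,0,15],[0,0,0],0.4],[[0,0,20],[0,0,0],0.2],[[0,0,20],[0,0,0],0.2],[[-5,-8,10],[0,0,-0.1],0.2],[[-16,-20,0],[0,0,-0.1],0.2],[[-16,-20,0],[0,0,-0.1],0.2],[[-16,-20,0],[0,0,-0.1],0.2],[[-16,-20,0],[0,0,-0.1],0.2],[[-16,-20,0],[0,0,-0.1],0.2]]' && python3 -m pendant '[[[-16,-20,0],[0,0,-0.1],0.1],[[-16,-20,0],[0,0,-0.1],0],[[-16,-20,0],[0,0,-0.1],0],[[-16,-20,0],[0,0,-0.1],0],[[-16,-22,0],[0,0,-0.1],0],[[0,-5,-15],[0,0,-0.1],0],[[0,0,-20],[0,0,-0.1],0],[[0,0,-20],[0,0,-0.1],0],[[0,0,-20],[0,0,-0.1],0],[[0,0,0],[0,0,-0.1],0]]' && python3 -m pendant '[[[0,0,0],[0,0,0],0],[[0,0,0],[0,0,0],0],[[0,0,0],[0,0,0],0],[[0,0,0],[0,0,0],0],[[0,0,0],[0,0,0],0],[[0,0,0],[0,0,0],0],[[0,0,0],[0,0,0],0],[[0,0,0],[0,0,0],0],[[0,0,0],[0,0,0],0],[[0,0,0],[0,0,0],0]]'
python3 - <<'E'
from h import *
np.set_printoptions(precision=1,suppress=True)
c=robot.camera("wrist"); save(c,"w3.png",s=1.5)
for d in robot.tip_of("wrist","spindle_top"): print(d, deproj(c,*d["point"],worldz=105))
np.savez("w3.npz",**c)
c=robot.camera("top"); save(c,"t3.png",130,110,380,290,3)
E
```

```text
clock: 8.08
tcp_pos: [599.3, 151.2, 289.7]
orientation: [[-0.878, 0.479, 0.001], [0.479, 0.878, 0.0], [-0.001, 0.001, -1.0]]
wrist_force: [0.8, -0.4, 1.0]
width: 70.5
clock: 8.92
tcp_pos: [518.7, 44.9, 210.0]
orientation: [[-0.07, 0.998, -0.005], [0.998, 0.07, -0.0], [0.0, -0.005, -1.0]]
wrist_force: [-0.6, 0.5, -0.2]
width: 87.9
clock: 9.75
tcp_pos: [520.2, 45.4, 213.6]
orientation: [[-0.077, 0.997, -0.0], [0.997, 0.077, -0.0], [-0.0, -0.0, -1.0]]
wrist_force: [0.9, 0.5, 0.1]
width: 87.9
{'point': [266.4, 182.6], 'confidence': 0.66} [529.9  53.3 105. ]
```

View pics/w3.png

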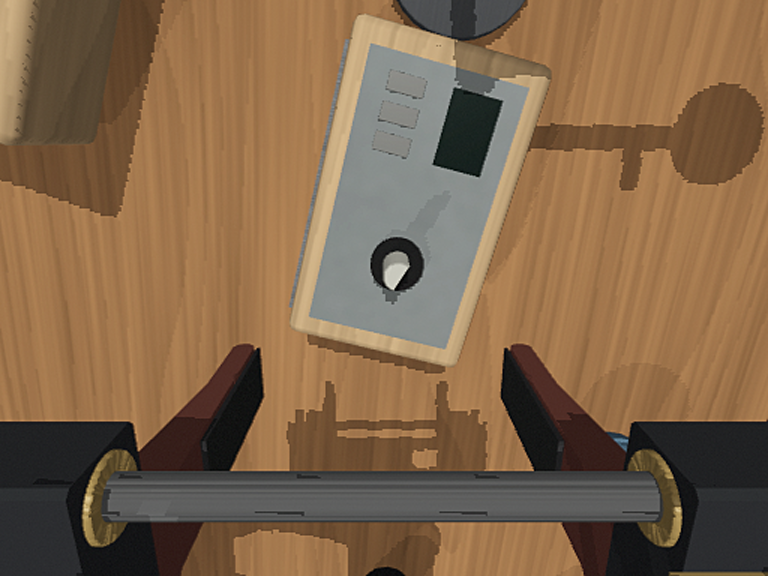

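View pics/t3.png

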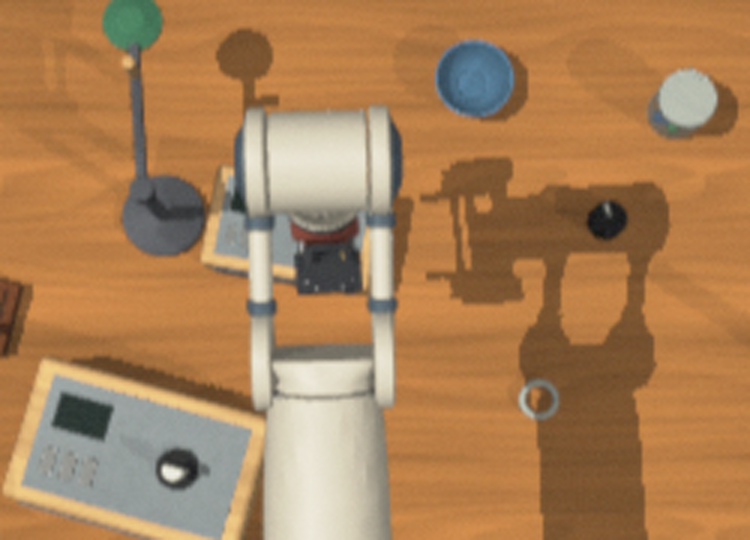

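```bash
python3 -m pendant '[[[0,0,-20],[0,0,0],0],[[0,0,-20],[0,0,0],0],[[0,0,-18],[0,0,0],0],[[0,0,0],[0,0,0],0],[[0,0,0],[0,0,0],0],[[0,0,0],[0,0,0],0],[[0,0,0],[0,0,0],0],[[0,0,0],[0,0,0],0],[[0,0,0],[0,0,0],0],[[0,0,0],[0,0,0],0]]'
python3 - <<'E'
from h import *
np.set_printoptions(precision=1,suppress=True)
c=robot.camera("wrist"); np.savez("w4.npz",**c)
d=robot.tip_of("wrist","spindle_top"); print(d)
u,v=[int(x) for x in d[0]["point"]]
save(c,"w4.png",u-40,v-40,u+40,v+40,7)
P,uu,vv=cloud(c,np.ones((384,512),bool))
k=(abs(uu-u)<40)&(abs(vv-v)<40)&(P[:,2]>101)&(P[:,2]<109); print(k.sum(),P[k].mean(0),P[k].min(0),P[k].max(0))
E
```

```text
clock: 10.73
tcp_pos: [520.5, 45.4, 156.4]
orientation: [[-0.077, 0.997, 0.001], [0.997, 0.077, 0.0], [-0.0, 0.001, -1.0]]
wrist_force: [0.4, 0.6, -0.4]
width: 87.8
[{'point': [265.6, 205.1], 'confidence': 0.65}]
329 [526.7  53.7 104.4] [520.3  43.1 101.1] [534.6  60.7 106.4]
```

View pics/w4.png

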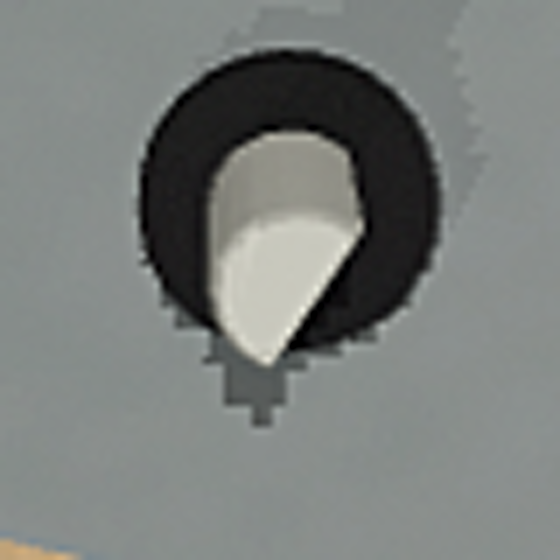

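The crop shows the spindle's D with its flat to the lower right of the image, between corners (276.7,198.6) and (263.6,217.1). I'll fit the pose.

```bash
python3 - <<'E'
from h import *
from scipy.optimize import least_squares
np.set_printoptions(precision=2,suppress=True)
c=dict(np.load("w4.npz"))
f=c["frame"].astype(int).mean(2)
m=np.zeros((384,512),np.uint8); sub=f[165:245,225:305]
print(sub[30:56:3,28:56:2].astype(int))
m[165:245,225:305]=(sub>185)
n,l,st,ce=cv2.connectedComponentsWithStats(m); i=1+np.argmax(st[1:,4]); print(st[i],ce[i])
m=(l==i).astype(np.uint8)
big=cv2.resize(m*255,None,fx=1,fy=1)
cn=max(cv2.findContours(m,cv2.RETR_EXTERNAL,cv2.CHAIN_APPROX_NONE)[0],key=len)[:,0,:]
v,u=np.nonzero(m)
W=np.array([deproj(c,a,b,worldz=105)[:2] for a,b in zip(u,v)])
C=np.array([deproj(c,a,b,worldz=105)[:2] for a,b in cn])
print("area mm2",len(W)*0,cv2.contourArea(C.astype(np.float32)),W.mean(0))
def res(p):
    x,y,th,r,fl=p
    d=C-[x,y]; nx=np.array([np.cos(th),np.sin(th)])
    a=np.hypot(*d.T)-r; b=d@nx-fl
    return np.where(np.maximum(a,b)==a,a,b)
best=None
for th in np.arange(-3,3.2,.5):
  for x0 in [W.mean(0)]:
    s=least_squares(lambda p:np.r_[res(p),(p[3]-8)*1,(p[4]-2)*1],[*x0,th,8.,2.],loss="soft_l1")
    if best is None or s.cost<best.cost: best=s
print(best.x,best.cost,np.abs(res(best.x)).mean())
# collar
bl=np.zeros((384,512),np.uint8); bl[165:245,225:305]=(sub<60)
n,l,st,ce=cv2.connectedComponentsWithStats(bl); i=1+np.argmax(st[1:,4]); print(st[i])
cn2=max(cv2.findContours((l==i).astype(np.uint8),cv2.RETR_EXTERNAL,cv2.CHAIN_APPROX_NONE)[0],key=len)[:,0,:]
D=np.array([deproj(c,a,b,worldz=76)[:2] for a,b in cn2])
s=least_squares(lambda p:np.hypot(D[:,0]-p[0],D[:,1]-p[1])-p[2],[*D.mean(0),17],loss="soft_l1",f_scale=.3); print("collar",s.x)
E
```

```text
[[ 23 128 127 132 138 151 159 164 163 155 142 134  20  28]
 [ 19 128 127 172 205 197 197 196 197 198 199 168  17  30]
 [ 24 128 176 199 196 196 196 196 196 197 206  11  29  30]
 [ 23 130 201 198 196 196 196 196 196 206   4  30  28  29]
 [ 23 119 202 198 196 196 196 197 206   0  15  32  26  29]
 [ 15  55 190 196 196 196 197 205   0  19  28  27  23  40]
 [143  85 107 208 197 198 205   0  28  19  37  56  85 145]
 [133  81  88  84 128 211  81  91 151 145 143 140 138 139]
 [140 142  84  90  91  90  98 141 138 140 140 139 140 140]]
[257 196  18  21 235] [264.23 204.68]
area mm2 0 105.89292791113257 [526.76  52.89]
[528.98  51.68  -0.47   7.51   1.24] 1.5837541955092194 0.18469761235987228
[245 172  43  44 921]
collar [528.9   52.09  16.31]
```

Spindle axis at (529,52), confirmed by the collar fit (528.9,52.1), with +x at about −0.47 rad world. Next, the knob.

```bash
python3 -m pendant '[[[0,-10,0],[0,0,0],0],[[2,-25,0],[0,0,0],0],[[2.5,-34,0],[0,0,0],0],[[2.5,-34,0],[0,0,0],0],[[2.5,-34,0],[0,0,0],0],[[2.5,-34,0],[0,0,0],0],[[2.5,-34,0],[0,0,0],0],[[2.5,-34,0],[0,0,0],0],[[2.5,-34,0],[0,0,0],0],[[2.5,-34,0],[0,0,0],0]]' && python3 -m pendant '[[[2.5,-25,0],[0,0,0],0],[[0,-8,-10],[0,0,0],0],[[0,0,-20],[0,0,0],0],[[0,0,-20],[0,0,0],0],[[0,0,-16],[0,0,0],0],[[0,0,0],[0,0,0],0],[[0,0,0],[0,0,0],0],[[0,0,0],[0,0,0],0],[[0,0,0],[0,0,0],0],[[0,0,0],[0,0,0],0]]'
python3 - <<'E'
from h import *
np.set_printoptions(precision=1,suppress=True)
c=robot.camera("wrist"); np.savez("w5.npz",**c)
d=robot.tip_of("wrist","knob_grip"); print(d)
save(c,"w5.png",s=1.5)
P,uu,vv=cloud(c,np.ones((384,512),bool))
k=(abs(P[:,0]-548)<60)&(abs(P[:,1]+293)<60)&(P[:,2]>28)&(P[:,2]<42); print(k.sum(),P[k].mean(0),np.percentile(P[k],2,axis=0),np.percentile(P[k],98,axis=0))
c=robot.camera("top"); save(c,"t5.png",130,110,380,290,3); np.savez("t5.npz",**c)
E
```

```text
clock: 11.67
tcp_pos: [541.6, -264.0, 155.6]
orientation: [[-0.077, 0.997, -0.0], [0.997, 0.077, -0.0], [-0.0, -0.0, -1.0]]
wrist_force: [0.7, 0.1, 0.9]
width: 87.8
clock: 12.5
tcp_pos: [545.4, -294.8, 91.4]
orientation: [[-0.077, 0.997, 0.002], [0.997, 0.077, -0.001], [-0.002, 0.002, -1.0]]
wrist_force: [0.7, 0.5, -0.4]
width: 87.8
[{'point': [259.6, 206.4], 'confidence': 0.98}]
2855 [ 549.7 -290.9   35.5] [ 530.4 -311.2   31. ] [ 569.1 -271.6   37. ]
```

View pics/w5.png

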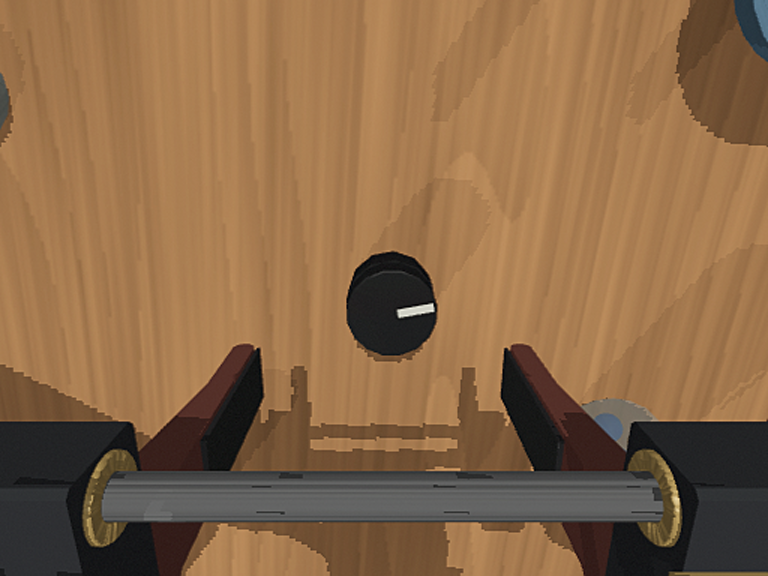

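View pics/t5.png

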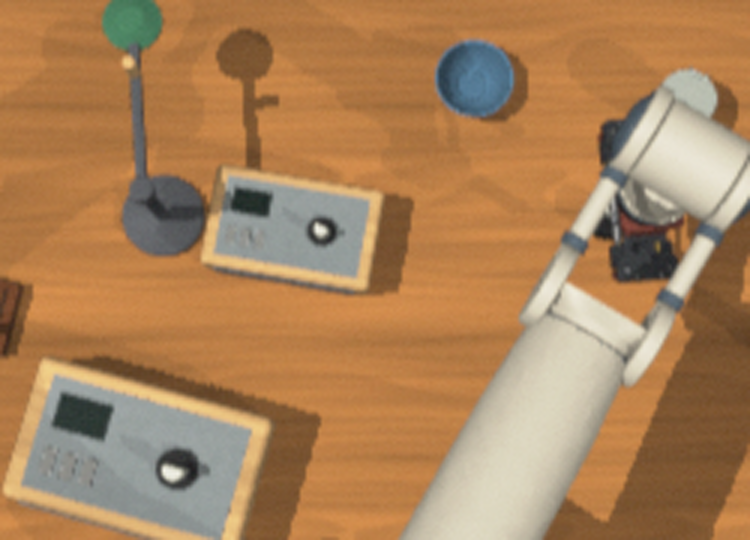

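The close view shows the knob at (261,207) with its white line running from (265,209) to (289,205). It is the only one here. I'll fit the pose, and check the spindle's position from the top view as well.

```bash
python3 - <<'E'
from h import *
from scipy.optimize import least_squares
np.set_printoptions(precision=2,suppress=True)
c=dict(np.load("w5.npz"))
f=c["frame"].astype(int).mean(2)
m=np.zeros((384,512),np.uint8); m[185:235,235:295]=f[185:235,235:295]>150
n,l,st,ce=cv2.connectedComponentsWithStats(m)
for i in range(1,n):
    if st[i,4]<20: continue
    print(st[i],ce[i])
    v,u=np.nonzero(l==i); W=np.array([deproj(c,a,b,worldz=36)[:2] for a,b in zip(u,v)])
    q=cv2.fitLine(W.astype(np.float32),cv2.DIST_L2,0,.01,.01).ravel(); t=(W-q[2:])@q[:2]
    print("line",q,"len",np.ptp(t),"ends",q[2:]+q[:2]*t.min(),q[2:]+q[:2]*t.max(),"ang",np.arctan2(q[1],q[0]))
# knob top circle: points with z>34
P,uu,vv=cloud(c,np.ones((384,512),bool))
k=(abs(P[:,0]-548)<40)&(abs(P[:,1]+293)<40)&(P[:,2]>33.)&(P[:,2]<40)
h=np.zeros((384,512),np.uint8); h[vv[k],uu[k]]=1
h=cv2.morphologyEx(h,cv2.MORPH_OPEN,np.ones((3,3))); h=cv2.morphologyEx(h,cv2.MORPH_CLOSE,np.ones((5,5)))
cn=max(cv2.findContours(h,cv2.RETR_EXTERNAL,cv2.CHAIN_APPROX_NONE)[0],key=len)[:,0,:]
D=np.array([deproj(c,a,b,worldz=36)[:2] for a,b in cn])
s=least_squares(lambda p:np.hypot(D[:,0]-p[0],D[:,1]-p[1])-p[2],[*D.mean(0),22],loss="soft_l1",f_scale=.3); print("knob",s.x,s.cost)
# spindle by top
c=dict(np.load("t5.npz")); f=c["frame"].astype(int).mean(2)
cr=f[178:198,228:250].astype(int); 
m=np.zeros((384,512),np.uint8); m[178:198,228:250]=cr<70; v,u=np.nonzero(m); print("collar top px",u.min(),u.max(),v.min(),v.max(),deproj(c,(u.min()+u.max())/2,(v.min()+v.max())/2,worldz=76))
m[:]=0; m[178:198,228:250]=cr>175; v,u=np.nonzero(m);print(u.mean(),v.mean(),deproj(c,u.mean(),v.mean(),worldz=105))
for p in [(529,52,105),(529,52,76),(522,46,76)]: print(proj(c,p))
print(cr[4:16,4:20])
E
```

```text
[265 202  24  10 126] [276.62 206.53]
line [   0.97    0.26  560.82 -289.52] len 16.82370592511396 ends [ 552.71 -291.69] [ 568.96 -287.33] ang 0.26198256
knob [ 549.88 -291.8    21.31] 6.8728464451064815
collar top px 233 241 183 190 [527.38  50.63  76.  ]
236.3 186.2 [524.41  52.52 105.  ]
[236.45 184.88]
[236.61 186.04]
[238.32 188.02]
[[149 148 126 112 100 100 105 123 130 151 154 153 151 152 154 157]
 [142 120  85  79  64  57  56  67  85 129 150 152 154 153 153 154]
 [127  88  84 162 120  77  57  47  53  93 131 152 155 154 153 154]
 [108  64 116 216 194 171 117  57  40  64 107 147 153 155 154 152]
 [ 97  63 123 222 226 220 183  97  46  48 103 129 134 152 155 151]
 [ 97  56 100 199 218 216 188 108  47  45  96 108 117 150 152 155]
 [107  62  60 128 171 172 123  83  46  55 104 126 132 153 154 154]
 [130  84  56  71 105 100  75  53  43  79 126 149 151 157 154 154]
 [146 123  84  59  63  60  56  54  79 121 147 154 154 152 154 153]
 [152 147 125  96  92  83  82 111 124 147 153 153 154 156 153 152]
 [152 151 151 135 136 128 127 148 151 155 150 153 152 153 155 149]
 [151 156 153 152 149 152 152 154 156 152 153 152 152 153 155 153]]
```

```bash
python3 -m pendant '[[[4.5,3,0],[0,0,0],0],[[0,0,-12],[0,0,0],0],[[0,0,-12],[0,0,0],0],[[0,0,-12],[0,0,0],0],[[0,0,-12],[0,0,0],0],[[0,0,-12],[0,0,0],0],[[0,0,-12],[0,0,0],0],[[0,0,-8],[0,0,0],0],[[0,0,-5],[0,0,0],0],[[0,0,0],[0,0,0],0]]' 20 && python3 -m pendant '[[[0,0,0],[0,0,0],1],[[0,0,0],[0,0,0],1],[[0,0,0],[0,0,0],1],[[0,0,0],[0,0,0],1],[[0,0,0],[0,0,0],1],[[0,0,0],[0,0,0],1],[[0,0,0],[0,0,0],1],[[0,0,0],[0,0,0],1],[[0,0,0],[0,0,0],1],[[0,0,0],[0,0,0],1]]' 35
python3 - <<'E'
from h import *
c=robot.camera("wrist"); np.savez("w6.npz",**c); save(c,"w6.png",s=1.5); print(robot.get_state()["tcp_pos"])
E
```

```text
clock: 13.48
tcp_pos: [548.4, -291.2, 2.8]
orientation: [[-0.077, 0.997, -0.002], [0.997, 0.077, 0.001], [0.001, -0.002, -1.0]]
wrist_force: [-0.5, -0.0, -0.4]
width: 87.9
clock: 14.32
tcp_pos: [549.3, -291.6, 4.8]
orientation: [[-0.077, 0.997, 0.0], [0.997, 0.077, -0.0], [-0.0, 0.0, -1.0]]
wrist_force: [0.4, -0.5, 1.3]
width: 44.1
[ 549.33603813 -291.62356477    4.89828239]
```

View pics/w6.png

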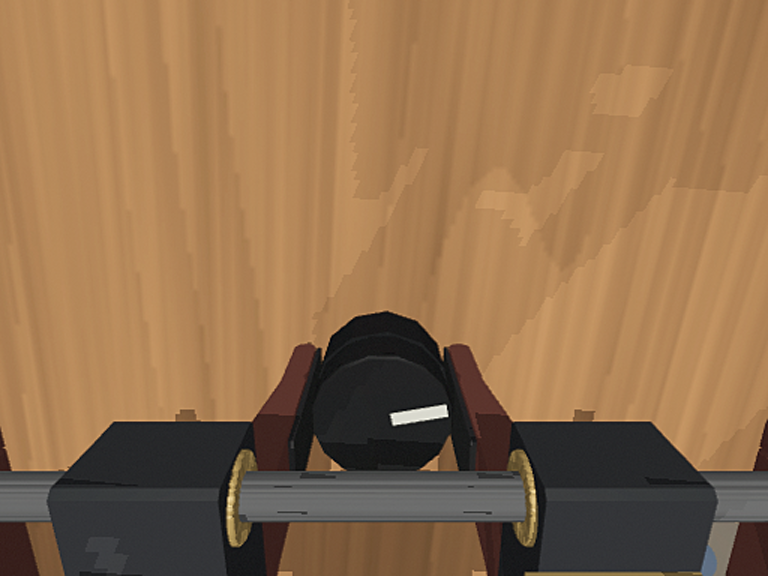

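Gripped, width 44.1 mm. The white line runs (261,280)–(298,274). I measure the knob's offset and angle in the grip.

```bash
cat > kn.py <<'E'
from h import *
from scipy.optimize import least_squares
def knob(c,tcp,topz):
    f=c["frame"].astype(int).mean(2)
    m=np.zeros((384,512),np.uint8); m[245:308,215:305]=f[245:308,215:305]>150
    n,l,st,ce=cv2.connectedComponentsWithStats(m); i=1+np.argmax(st[1:,4]); print(st[i])
    v,u=np.nonzero(l==i); W=np.array([deproj(c,a,b,worldz=topz)[:2] for a,b in zip(u,v)])
    q=cv2.fitLine(W.astype(np.float32),cv2.DIST_L2,0,.01,.01).ravel(); t=(W-q[2:])@q[:2]
    print("line ang",np.arctan2(q[1],q[0]),"len",np.ptp(t),"ends",q[2:]+q[:2]*t.min(),q[2:]+q[:2]*t.max())
    P,uu,vv=cloud(c,np.ones((384,512),bool))
    k=(np.hypot(P[:,0]-tcp[0],P[:,1]-tcp[1])<26)&(abs(P[:,2]-topz)<3)
    print("top pts",k.sum(),P[k].mean(0),P[k].min(0),P[k].max(0))
    h=np.zeros((384,512),np.uint8); h[vv[k],uu[k]]=1; h=cv2.morphologyEx(h,cv2.MORPH_OPEN,np.ones((3,3)))
    cn=max(cv2.findContours(h,cv2.RETR_EXTERNAL,cv2.CHAIN_APPROX_NONE)[0],key=len)[:,0,:]
    D=np.array([deproj(c,a,b,worldz=topz)[:2] for a,b in cn])
    s=least_squares(lambda p:np.hypot(D[:,0]-p[0],D[:,1]-p[1])-22,D.mean(0),loss="soft_l1",f_scale=.3); print("knob ctr",s.x,s.cost,"tcp",tcp)
E
python3 - <<'E'
from kn import *
np.set_printoptions(precision=2,suppress=True)
knob(dict(np.load("w6.npz")),robot.get_state()["tcp_pos"],36)
E
```

```text
[260 270  39  14 301]
line ang 0.25762135 len 17.035467290560888 ends [ 552.13 -291.58] [ 568.6  -287.24]
top pts 6315 [ 549.19 -290.11   35.72] [ 524.91 -311.29   33.  ] [ 572.31 -270.     38.99]
knob ctr [ 549.23 -291.15] 49.42288622534863 tcp [ 549.34 -291.62    4.9 ]
```

```bash
python3 -m pendant '[[[0,0,10],[0,0,0],1],[[0,0,20],[0,0,0],1],[[0,0,25],[0,0,0],1],[[0,0,25],[0,0,0],1],[[0,0,25],[0,0,0],1],[[0,0,25],[0,0,0],1],[[-1,15,10],[0,0,-0.09],1],[[-1.5,25,0],[0,0,-0.09],1],[[-1.5,28,0],[0,0,-0.09],1],[[-1.5,28,0],[0,0,-0.09],1]]' && python3 -m pendant '[[[-1.5,28,0],[0,0,-0.09],1],[[-1.5,28,0],[0,0,-0.09],1],[[-1.5,28,0],[0,0,-0.09],1],[[-1.5,28,0],[0,0,-0.09],1],[[-2,28,0],[0,0,-0.008],1],[[-2,28,0],[0,0,0],1],[[-2,28,0],[0,0,0],1],[[-1.5,25,0],[0,0,0],1],[[-1,20,0],[0,0,0],1],[[-0.5,6.5,0],[0,0,0],1]]' && python3 -m pendant '[[[0,0,0],[0,0,0],1],[[0,0,0],[0,0,0],1],[[0,0,0],[0,0,0],1],[[0,0,0],[0,0,0],1],[[0,0,0],[0,0,0],1],[[0,0,0],[0,0,0],1],[[0,0,0],[0,0,0],1],[[0,0,0],[0,0,0],1],[[0,0,0],[0,0,0],1],[[0,0,0],[0,0,0],1]]'
python3 - <<'E'
from kn import *
np.set_printoptions(precision=2,suppress=True)
s=robot.get_state(); c=robot.camera("wrist"); np.savez("w7.npz",**c); save(c,"w7.png",s=1.5)
knob(c,s["tcp_pos"],s["tcp_pos"][2]+31)
c=robot.camera("side"); np.savez("s7.npz",**c); save(c,"s7.png",210,120,330,260,4)
E
```

```text
clock: 15.2
tcp_pos: [543.4, -194.9, 145.4]
orientation: [[0.285, 0.959, 0.0], [0.959, -0.285, -0.0], [-0.0, 0.0, -1.0]]
wrist_force: [0.3, 0.3, -0.8]
width: 43.8
clock: 16.03
tcp_pos: [528.2, 54.5, 145.2]
orientation: [[0.604, 0.797, 0.0], [0.797, -0.604, 0.001], [0.001, -0.0, -1.0]]
wrist_force: [-0.5, 0.2, -0.7]
width: 44.3
clock: 16.87
tcp_pos: [528.7, 51.9, 144.6]
orientation: [[0.606, 0.795, -0.0], [0.795, -0.606, 0.0], [-0.0, -0.0, -1.0]]
wrist_force: [0.7, -0.2, -0.7]
width: 43.9
[261 270  38  13 280]
line ang -0.4642871 len 16.70320042648244 ends [531.26  49.66] [546.19  42.18]
top pts 6341 [529.75  53.04 175.45] [505.32  29.29 172.62] [553.6   74.97 178.45]
knob ctr [529.02  52.18] 43.224217723009794 tcp [528.66  51.88 144.6 ]
```

View pics/w7.png

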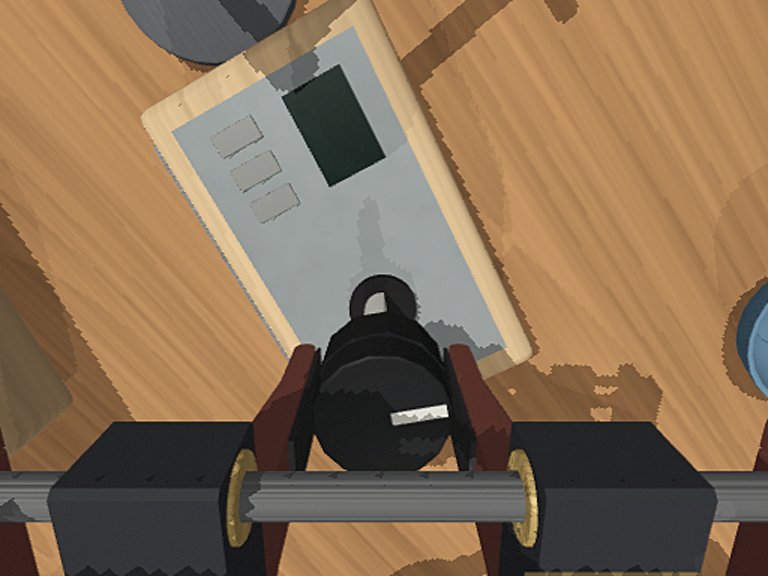

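View pics/s7.png

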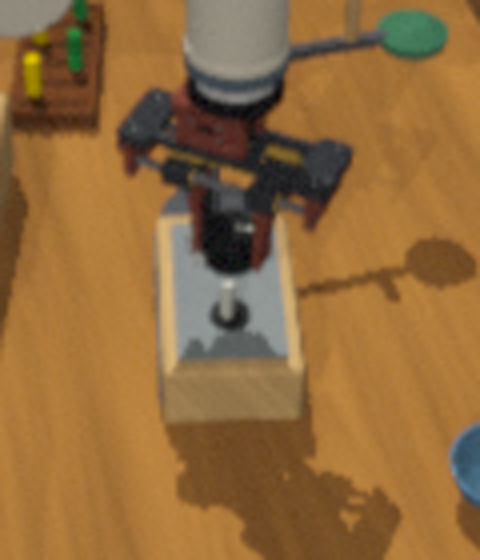

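The wrist view shows the knob's line at −0.464 rad and its centre within 0.5 mm of the spindle axis. The flat's edge, at about (257,198), is square to the line. I'll lower to 4 mm past the spindle top; a misfit would show as about 8 N.

```bash
python3 -m pendant '[[[0.3,0,-10],[0,0,0],1],[[0,0,-10],[0,0,0],1],[[0,0,-8],[0,0,0],1],[[0,0,-3],[0,0,0],1],[[0,0,-2],[0,0,0],1],[[0,0,-2],[0,0,0],1],[[0,0,-2],[0,0,0],1],[[0,0,-2],[0,0,0],1],[[0,0,0],[0,0,0],1],[[0,0,0],[0,0,0],1]]'
python3 - <<'E'
from cell import robot
s=robot.get_state(); print(s["tcp_pos"],s["wrist_force"],s["wrist_torque"],s["width"])
E
```

```text
clock: 17.8
tcp_pos: [529.0, 51.9, 105.7]
orientation: [[0.606, 0.795, 0.0], [0.795, -0.606, -0.0], [0.0, 0.0, -1.0]]
wrist_force: [1.0, -0.3, -0.1]
width: 43.9
[529.02024514  51.9315334  105.74169955] [ 0.96365686 -0.31659842 -0.13635656] [-0.03761091 -0.01584565  0.00314253] 43.863659713003706
```

```bash
python3 -m pendant '[[[0,0,-1.5],[0,0,0],1],[[0,0,-1.5],[0,0,0],1],[[0,0,-1.5],[0,0,0],1],[[0,0,-1.5],[0,0,0],1],[[0,0,-1.5],[0,0,0],1],[[0,0,0],[0,0,0],1],[[0,0,0],[0,0,0],1],[[0,0,0],[0,0,0],1],[[0,0,0],[0,0,0],1],[[0,0,0],[0,0,0],1]]'
python3 -m pendant '[[[0,0,-1.5],[0,0,0],1],[[0,0,-1.5],[0,0,0],1],[[0,0,-1.5],[0,0,0],1],[[0,0,-1],[0,0,0],1],[[0,0,0],[0,0,0],1],[[0,0,0],[0,0,0],1],[[0,0,0],[0,0,0],1],[[0,0,0],[0,0,0],1],[[0,0,0],[0,0,0],1],[[0,0,0],[0,0,0],1]]'
```

```text
clock: 18.63
tcp_pos: [529.1, 52.0, 98.3]
orientation: [[0.606, 0.796, 0.0], [0.796, -0.606, 0.0], [0.0, 0.0, -1.0]]
wrist_force: [0.5, -0.0, -0.4]
width: 44.0
clock: 19.47
tcp_pos: [529.0, 51.9, 92.7]
orientation: [[0.606, 0.795, 0.0], [0.795, -0.606, -0.0], [0.0, 0.0, -1.0]]
wrist_force: [0.0, 0.6, -0.6]
width: 44.1
```

```bash
python3 -m pendant '[[[0,0,-1],[0,0,0],1],[[0,0,-1],[0,0,0],1],[[0,0,-1],[0,0,0],1],[[0,0,0],[0,0,0],1],[[0,0,0],[0,0,0],1],[[0,0,0],[0,0,0],1],[[0,0,0],[0,0,0],1],[[0,0,0],[0,0,0],1],[[0,0,0],[0,0,0],1],[[0,0,0],[0,0,0],1]]' 60
python3 -m pendant '[[[0,0,-1],[0,0,0],1],[[0,0,-1],[0,0,0],1],[[0,0,-1],[0,0,0],1],[[0,0,0],[0,0,0],1],[[0,0,0],[0,0,0],1],[[0,0,0],[0,0,0],1],[[0,0,0],[0,0,0],1],[[0,0,0],[0,0,0],1],[[0,0,0],[0,0,0],1],[[0,0,0],[0,0,0],1]]'
```

```text
clock: 20.3
tcp_pos: [529.1, 51.9, 89.8]
orientation: [[0.606, 0.795, 0.0], [0.795, -0.606, 0.0], [0.0, 0.0, -1.0]]
wrist_force: [-0.2, -0.3, 1.8]
width: 43.7
clock: 21.13
tcp_pos: [529.2, 51.9, 87.2]
orientation: [[0.606, 0.795, 0.001], [0.795, -0.606, 0.0], [0.0, 0.001, -1.0]]
wrist_force: [-1.6, 0.7, 6.5]
width: 43.9
```

Home contact came at TCP z≈89.8, and 6.5 N at 87.2 matches the spring (about 2.5 mm pressed). I'll press on to the stop, expected at about 83.8.

```bash
python3 -m pendant '[[[0,0,-1],[0,0,0],1],[[0,0,-1],[0,0,0],1],[[0,0,-1],[0,0,0],1],[[0,0,0],[0,0,0],1],[[0,0,0],[0,0,0],1],[[0,0,0],[0,0,0],1],[[0,0,0],[0,0,0],1],[[0,0,0],[0,0,0],1],[[0,0,0],[0,0,0],1],[[0,0,0],[0,0,0],1]]'
python3 -m pendant '[[[0,0,-0.5],[0,0,0],1],[[0,0,-0.5],[0,0,0],1],[[0,0,0],[0,0,0],1],[[0,0,0],[0,0,0],1],[[0,0,0],[0,0,0],1],[[0,0,0],[0,0,0],1],[[0,0,0],[0,0,0],1],[[0,0,0],[0,0,0],1],[[0,0,0],[0,0,0],1],[[0,0,0],[0,0,0],1]]'
```

```text
clock: 21.97
tcp_pos: [529.2, 52.0, 84.9]
orientation: [[0.606, 0.795, 0.001], [0.796, -0.606, 0.0], [0.001, 0.001, -1.0]]
wrist_force: [-3.8, -0.0, 8.0]
width: 43.6
clock: 22.8
tcp_pos: [529.3, 51.9, 84.1]
orientation: [[0.606, 0.796, 0.001], [0.796, -0.606, 0.0], [0.001, 0.001, -1.0]]
wrist_force: [-3.2, -0.1, 9.0]
width: 44.1
```

```bash
python3 -m pendant '[[[-0.4,0,-0.5],[0,0,0],1],[[0,0,-0.5],[0,0,0],1],[[0,0,0],[0,0,0],1],[[0,0,0],[0,0,0],1],[[0,0,0],[0,0,0],1],[[0,0,0],[0,0,0],1],[[0,0,0],[0,0,0],1],[[0,0,0],[0,0,0],1],[[0,0,0],[0,0,0],1],[[0,0,0],[0,0,0],1]]'
python3 -m pendant '[[[0,0,-0.5],[0,0,0],1],[[0,0,-0.5],[0,0,0],1],[[0,0,0],[0,0,0],1],[[0,0,0],[0,0,0],1],[[0,0,0],[0,0,0],1],[[0,0,0],[0,0,0],1],[[0,0,0],[0,0,0],1],[[0,0,0],[0,0,0],1],[[0,0,0],[0,0,0],1],[[0,0,0],[0,0,0],1]]'
```

```text
clock: 23.63
tcp_pos: [529.2, 52.0, 83.7]
orientation: [[0.606, 0.795, 0.003], [0.795, -0.606, 0.0], [0.002, 0.002, -1.0]]
wrist_force: [-2.8, -0.8, 9.8]
width: 43.6
clock: 24.47
tcp_pos: [529.4, 52.0, 83.6]
orientation: [[0.606, 0.796, 0.003], [0.796, -0.606, 0.0], [0.002, 0.003, -1.0]]
wrist_force: [-4.7, -0.7, 13.9]
width: 44.0
```

```bash
python3 -m pendant '[[[-0.4,0,-0.5],[0,0,0],1],[[0,0,-0.5],[0,0,0],1],[[0,0,-0.5],[0,0,0],1],[[0,0,0],[0,0,0],1],[[0,0,0],[0,0,0],1],[[0,0,0],[0,0,0],1],[[0,0,0],[0,0,0],1],[[0,0,0],[0,0,0],1],[[0,0,0],[0,0,0],1],[[0,0,0],[0,0,0],1]]'
python3 - <<'E'
from kn import *
np.set_printoptions(precision=2,suppress=True)
s=robot.get_state(); print(s["wrist_force"],s["wrist_torque"],s["tcp_pos"])
c=robot.camera("wrist"); save(c,"w8.png",s=1.5); knob(c,s["tcp_pos"],s["tcp_pos"][2]+31)
c=robot.camera("side"); save(c,"s8.png",210,120,330,260,4)
c=robot.camera("top"); save(c,"t8.png",130,110,380,290,3)
E
```

```text
clock: 25.3
tcp_pos: [529.4, 52.0, 83.5]
orientation: [[0.606, 0.796, 0.005], [0.796, -0.606, 0.0], [0.003, 0.004, -1.0]]
wrist_force: [-6.0, 0.2, 19.4]
width: 44.2
[-6.04  0.25 19.4 ] [-0.06  1.08 -0.01] [529.45  52.    83.52]
[261 270  38  13 279]
line ang -0.4713568 len 16.712721063724324 ends [531.79  49.78] [546.68  42.19]
top pts 6334 [530.39  53.1  114.42] [506.16  29.38 111.54] [554.72  75.25 117.52]
knob ctr [529.7   52.16] 44.84074713183499 tcp [529.45  52.    83.52]
```

View pics/s8.png

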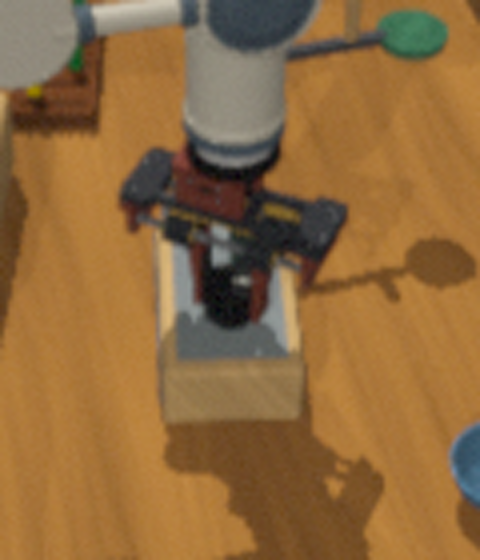

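View pics/w8.png

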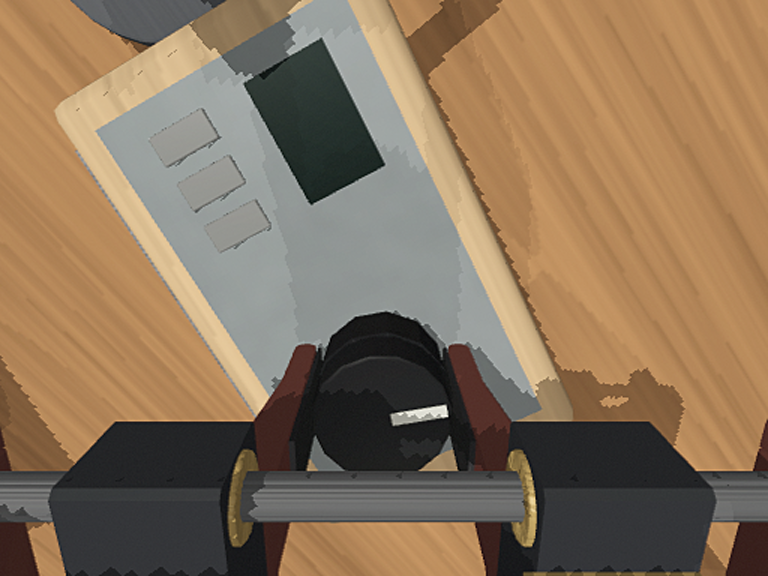

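View pics/t8.png

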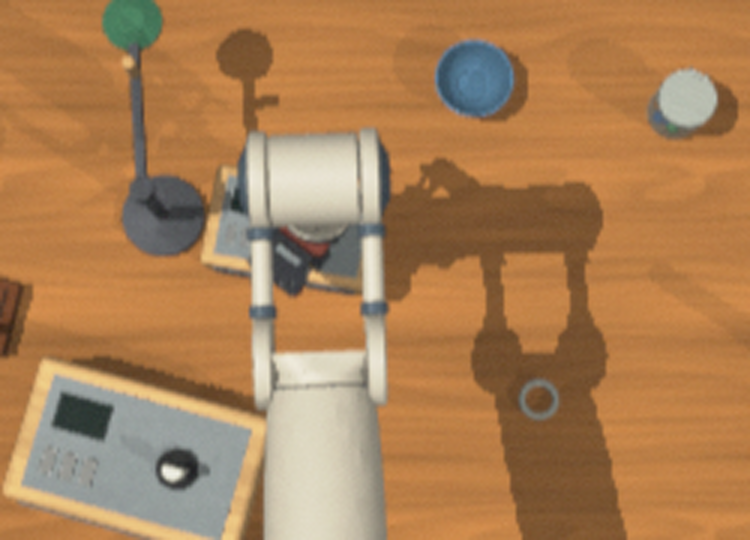

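The line sits at −0.471 rad and the knob has not slipped in the fingers. Its underside is 8.6 mm above the panel (9 expected at the stop). Force rose to 19 N with no further travel, so it is on the stop. The lamp arm is swung about 90° clear, and nothing else has moved. One steady-hold check, then I hand in.

```bash
python3 -m pendant '[[[0,0,0],[0,0,0],1],[[0,0,0],[0,0,0],1],[[0,0,0],[0,0,0],1],[[0,0,0],[0,0,0],1],[[0,0,0],[0,0,0],1],[[0,0,0],[0,0,0],1],[[0,0,0],[0,0,0],1],[[0,0,0],[0,0,0],1],[[0,0,0],[0,0,0],1],[[0,0,0],[0,0,0],1]]'
python3 -c "
from cell import robot
print(robot.finish_job())"
```

```text
clock: 26.28
tcp_pos: [529.5, 52.0, 83.5]
orientation: [[0.606, 0.795, 0.005], [0.796, -0.606, 0.0], [0.003, 0.004, -1.0]]
wrist_force: [-6.9, -1.1, 20.0]
width: 43.5
the job is handed in; nothing more can be done
None
```

I swung the lamp arm about 90° round to the far side, fitted the knob on the smaller radio's spindle and pressed it to the stop. I handed the job in at 26.3 s with the knob still held and pressed; no verdict was reported.

- **Fit:** I turned the knob by about −0.73 rad, so its white line lies at −0.47 rad, the same angle I measured for the spindle's flat. It slid on with almost no force.
- **Pressed to the stop:** Home contact came at a tool height of about 89.8 mm. Travel stopped at 83.5 mm, about 6 mm lower, while the push rose to 20 N against the 10.8 N the spring needs. That puts the knob's underside about 8.6 mm above the panel, against the 9 mm expected.
- **Grip:** The knob did not slip in the fingers, and the last one-second hold was steady.
- **Other things:** In the last top view the lamp is well clear and the bowl, jar and puzzle ring look undisturbed. That cropped view did not show the torch; no move went near it.
- **Small disagreement:** A sideways force of about 7 N stayed on the wrist, so the knob is pressing slightly to one side of the spindle. Two small corrections did not remove it.

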